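# Hold the press guard half open

## Robot

A 6-joint arm with a two-finger parallel gripper is mounted at the origin on the work surface. World frame = base frame: x ahead of the robot, y to its left, z up, the work surface at z = 0. Lengths are in m, angles in degrees, forces in N, time in s.
With the tool pointing down it reaches from about 0.35 to 0.725 m from the base axis. Payload 6 kg.
Tool frame: the origin (TCP) lies between the finger pads, 19 mm behind the fingertips; this is the grasp point; z points along the fingers, y is the line along which they close (so a half turn about z gives the same grasp; the last joint's range is limited). The gripper opens to 85 mm and grips with 20 to 120 N. Pads are 22 mm wide; open, the fingers measure 114 mm over their backs; the gripper's body (76 mm by 85 mm) begins 54 mm behind the grasp point. The pads swing forward as they close: fully open they stand 13 mm farther back than shut.
Start: joints at [88.849, 2.303, 4.859, 0, -92.561, -19.12], TCP at [0.208, 0.563, 0.25] pointing down, gripper open.
Joint ranges: [-146.85, 146.85], [-73.84, 115.35], [-62.03, 85.46], [-188.31, 113.3], [-161.28, -10.13], [-171.36, 171.36]. Speed limits (degrees/s): [147.25, 147.25, 172.46, 180, 180, 180].

## Interface

Orientations are given as [roll, pitch, yaw] about the fixed x, y, z axes, in that order (R = Rz(yaw) Ry(pitch) Rx(roll)).
In Python, from plant import bot, viewer, order gives the robot as it stands. The module is installed in compiled form; this text tells all that it offers.
- The arm moves only by the tool send_rows, never from a script. Its argument "plan" is a list of rows, each a list of 3 entries, a list of its own where there are three numbers: the opening, from 0 (shut) to 1 (fully open), then the shift along the world's x, y, z in m, then the turn, a rotation vector about the world's x, y, z in rad. In form: [[claw, [dx, dy, dz], [rx, ry, rz]], ...]. A call has 1 to 5 rows; each row shifts and turns the commanded pose from where the row before left it; what a row does not reach is not made up. A row lasts 1/8 s, in which the tool goes at most 62.5 mm and 10.7 degrees, less where a joint would pass 70% of its speed; a pose out of reach is approached as far as the arm can. A call with a gripper value outside its range is refused whole. The fingers move at their own pace and stop on an object; "force" is the grip in N (left out, the last holds). Time passes only in rows, so rows that do not move let the fingers close. It gives the time, the measured TCP pose, the force, the opening and the grip force at its end, in the units of the state.
- bot.state(): the state, without advancing time (a new reading comes with each control period).
- viewer.camera(name): name is "side" or "top" or "wrist"; returns a dict with "color" (400x640x3 uint8, blue, green, red), "range_z" (400x640 float32, m along the optical axis (not along the pixel's ray), 0 where there is no reading), "camera_matrix" (3x3 intrinsics, pixels), "rvec" (rotation vector, rad) and "tvec" (3), from world to camera coordinates, as OpenCV has them; the wrist camera has in their place "hand_eye" (4x4, takes a point from camera to tool coordinates, whose origin is the TCP and whose axes are the flange's). Camera axes: x right, y down, z forward; pixel columns grow to the right and rows downward; lengths in m; the calibration is good to about 2 mm. The wrist camera is an equidistant fisheye: a pixel r from the principal point sees the ray r / f radians off the axis. A picture is of the moment at which its call begins: read the wrist's pose just before it.
- order.close_job(): hands the job in; it is judged then, once.
The state is a dict: "time": time; "joints": joint angles; "joint_velocities": joint speeds; "joint_efforts": joint torques, N m; "tool_pos": TCP position; "eef_rot": TCP orientation; "force": force on the tool from outside, world axes, zero at the start; "moment": the same for the moment, N m; "grip_width": opening from 0.0 (shut) to 1.0 (fully open); "finger_force": force on a finger pad.
Only numpy, scipy, OpenCV 4.12 (cv2) and the standard library are available. Lean on these libraries where they do the work, as an engineer would, in place of code of your own. Each camera call takes 0.05 s, during which the arm holds its last target. There are 200 camera calls.

## Task

A wheel has jammed askew in the axle press. With the guard still down, press the red stop button right in on the push-button station (leave the green one alone), then raise the clear guard by its black handle, without flinging it or letting it drop, and hold it half open at 45 degrees, so that I can free the wheel while the window still screens my face. The guard falls shut by itself, so finish with it held still in your grip at that angle and do not let go; leave everything else on the bench where it is.

Things in the scene. Friction and masses are not known exactly. Their poses are not given: they have to be found in the camera images.
- press: Bench-top horizontal axle press, green bed 260 x 320 mm, two air cylinders left and right, fixed to the bench. Origin: centre of its underside; its x axis points from the front (guard handle, facing the robot) to the hinge at the back, y to the left along the bed. The guard is 240 mm wide; its top is 172 mm above the bench when shut.
- guard (a joint): Angle in rad of the clear guard hood, hinged along its rear top edge: 0 shut, growing as the front rises; 45 degrees is 0.785. A stop at 1.31 keeps it from passing over the top, so it falls shut from any angle unless held. It weighs about 0.7 kg (0.55 to 0.9): it takes roughly 3 to 5 N at the handle to hold it.
- guard_hinge (a point): Point on the guard's hinge axis, midway along it: 100 mm behind the press's origin (+x of the press) and 165 mm above the bench. The hinge axis is level, along the press's y.
- guard_handle (a point): Middle of the black D handle's bar on the guard's front: round, 12 mm thick, 124 mm long, parallel to the hinge, on 10 mm feet 56 mm either side. Shut, it is 245 mm in front of the hinge axis and 30 mm below it, 44 mm clear of the window, so it can be pinched from above; the bar turns in the pads as the guard swings. At 45 degrees: 194 mm in front of the hinge axis, 152 mm above it.
- station: Grey push-button station, 140 x 76 mm and 52 mm high, fixed to the bench left or right of the press. Origin: centre of its underside; its x axis runs along its length, from the red button to the green one.
- stop_button (a joint): Travel in m of the red stop button: 0 out, 0.006 right in, which takes 5 N; it springs back out when released.
- stop_button_top (a point): Centre of the top face of the red stop button, 34 mm across, pressed straight down; on the yellow plate at the station's -x end, 68 mm from the green button.
- start_button (a joint): Travel in m of the green start button (26 mm across): 0 out, 0.006 right in. Not to be pressed.
- start_button_top (a point): Centre of the top face of the green start button.
- axle_tray: Loose open blue tray of steel axles, 120 x 85 x 30 mm, on the other side of the press from the station. Origin: centre of its underside. To be left where it is.
- wheel_a: Loose black toy wheel lying flat, 56 mm across, 26 mm high, in front of the press. Origin: centre of its underside. To be left where it is.
- wheel_b: The same, with a yellow hub.
- wheel_c: The same, with a black hub.
- carton: Open cardboard carton of wheels, 160 x 150 x 110 mm, right of and behind the press. Origin: centre of its underside. To be left where it is.
- hammer: Hammer with a wooden handle, 280 mm long, lying far to the left. To be left where it is.
- oil: Yellow oil bottle, 52 mm across, 140 mm high, left of and behind the press. Origin: centre of its underside. To be left where it is.
There are look-alikes about, which are no part of the job. There is more than one size of the station; the one meant has the size given above.

How it is judged (in metres and radians):
On the way, in this order (a step that is already met when the one before it is completed fails the run):
1. The red stop button is pressed in, at least 4 of its 6 mm, while the guard is still shut (under 4 degrees) (value of joint stop_button above 0.004 m and value of joint guard below 0.07 rad), for 0.05 s.
2. The guard is raised past 15 degrees with the fingers on it, at its handle (value of joint guard above 0.26 rad and contact force between the fingers and guard above 0.8 N and distance between the grasp point and guard_handle below 0.08 m), for 0.1 s.
At the end, for the whole second after the job is handed in: Guard at 45 degrees (within 7), still (under 0.08 rad/s), carried by the fingers alone: over 0.8 N on it, TCP within 80 mm of the middle of its handle. Both buttons out. Tray, wheels, carton, hammer and oil bottle within 30 mm of where they began (value of joint guard between 0.663 and 0.907 rad and velocity of joint guard between -0.08 and 0.08 rad/s and contact force between the fingers and guard above 0.8 N and distance between the grasp point and guard_handle below 0.08 m and value of joint each of start_button, stop_button below 0.003 m and distance of each of axle_tray, wheel_a, wheel_b, wheel_c, carton, hammer, oil from where it was at the start of the episode below 0.03 m); the arm keeps its last pose, push and grip.
It fails at once if The green start button is pressed in (over 3 mm) (value of joint start_button above 0.003 m).
It fails at once if The guard is flung up or dropped (over 2.5 rad/s either way) (velocity of joint guard above 2.5 rad/s or velocity of joint guard below -2.5 rad/s).
It fails at once if The tray, a wheel, the carton, the hammer or the oil bottle is moved more than 30 mm (distance of any of axle_tray, wheel_a, wheel_b, wheel_c, carton, hammer, oil from where it was at the start of the episode above 0.03 m).
It also fails if it takes over 45 s, if anything falls off the work surface, if the arm or the gripper's body presses on something with over 40 N, if the wrist force passes 120 N, or if a joint passes its speed limit or range.

## Working session

There is one attempt and no reset: what is moved stays moved. The work goes in short steps, Python scripts to look and compute and a tool call to move; the robot and the scene stay as the last step left them, time stands still between calls to the robot, and variables do not carry over. Pictures are saved under pics/ and viewed, at most 10 in all, crops included, and the job is handed in when it is done.

Besides the shell and the picture viewer there is one more tool, called after "Emit:" by a JSON object that holds its "fn" and its "kwargs", one argument or row to a line. send_rows: Moves the arm, as the interface text tells. Its arguments: {"type":"object","properties":{"plan":{"type":"array","items":{"type":"array"}},"force":{"type":"number"}},"required":["plan"]}

```bash
mkdir -p pics; python3 - <<'E'
from plant import bot, viewer
import cv2,numpy as np
print(bot.state())
for n in ("top","side"):
    c=viewer.camera(n); cv2.imwrite(f"pics/{n}0.png",c["color"]); np.savez(n+"0.npz",**c)
    print(n,c["camera_matrix"].tolist(),c["rvec"],c["tvec"])
E
```

```text
{'time': 0.0, 'joints': array([ 8.88481331e+01,  2.33906299e+00,  4.80153219e+00, -2.65625159e-02,
       -9.25598265e+01, -1.91192903e+01]), 'joint_velocities': array([ 0.08657016,  0.02790209, -0.0399133 , -0.03031348,  0.05169747,
       -0.0142304 ]), 'joint_efforts': array([ 9.30123533e-04, -3.68207932e+01,  3.47417164e+01,  6.93229303e+00,
       -5.30927995e-03,  4.78579054e-06]), 'tool_pos': array([0.2076996 , 0.56259676, 0.24896718]), 'eef_rot': array([ 1.79899321e+02, -6.81381786e-03, -2.02699874e+01]), 'force': array([-0.12227961,  0.0089979 ,  0.32719089]), 'moment': array([-0.01096517, -0.01687198,  0.00975861]), 'finger_force': 0.0, 'grip_width': 1.0020349296888045}
top [[446.32783351434546, 0.0, 317.00368693417033], [0.0, 446.32783351434546, 204.12685450052547], [0.0, 0.0, 1.0]] [ 2.19470109 -2.17074791  0.06830362] [0.07797455 0.54412193 1.61508913]
side [[442.4894213699953, 0.0, 325.8647117748771], [0.0, 442.4894213699953, 193.88756898852333], [0.0, 0.0, 1.0]] [ 2.14755058 -0.7166864   0.33224747] [-0.38971373  0.32073414  1.17352078]
```

View pics/top0.png

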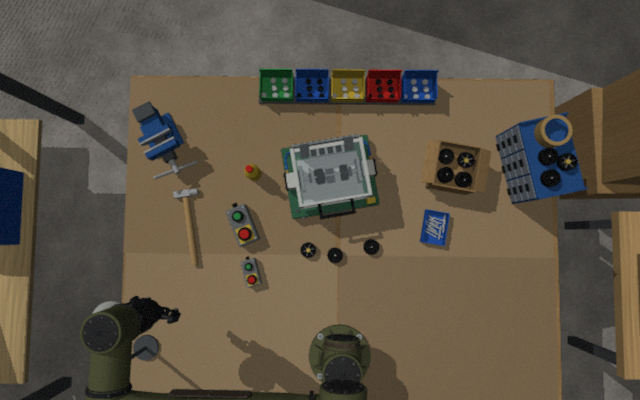

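View pics/side0.png

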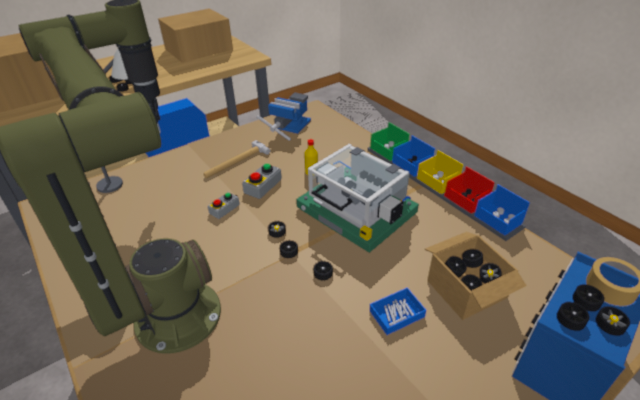

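Top view: the press is at about (330,177) with its handle at (337,209). There are two stations: the larger has red at (244,233) and green at (237,215), the smaller has red at (251,280) and green at (248,267). I'll measure both.

```bash
cat > h.py <<'E'
import cv2,numpy as np
def ray(c,u,v,z):
    R=cv2.Rodrigues(c["rvec"])[0]; t=np.ravel(c["tvec"]); o=-R.T@t
    d=R.T@np.linalg.inv(c["camera_matrix"])@[u,v,1]
    return o+d*(z-o[2])/d[2]
def pt(c,u,v):
    R=cv2.Rodrigues(c["rvec"])[0]; t=np.ravel(c["tvec"])
    return R.T@(c["range_z"][int(round(v)),int(round(u))]*np.linalg.inv(c["camera_matrix"])@[u,v,1]-t)
def blobs(c,lo,hi,amin=20):
    m=cv2.inRange(cv2.cvtColor(c["color"],cv2.COLOR_BGR2HSV),lo,hi)
    n,_,s,ce=cv2.connectedComponentsWithStats(m)
    return [(ce[i],s[i]) for i in range(1,n) if s[i,4]>=amin]
E
python3 - <<'E'
from h import *
np.set_printoptions(precision=4,suppress=True)
for n in("top","side"):
    c=dict(np.load(n+"0.npz"))
    for nm,lo,hi in(("red",(0,150,90),(8,255,255)),("red2",(172,150,90),(180,255,255)),("green",(55,80,60),(90,255,255)),("yel",(20,120,90),(32,255,255))):
        for ce,s in blobs(c,lo,hi):
            if (200<ce[0]<300 and 180<ce[1]<300): print(n,nm,ce,s,pt(c,*ce))
c=dict(np.load("top0.npz"))
g=c["color"][120:230,270:390]; cv2.imwrite("pics/c1.png",np.hstack([cv2.resize(g,None,fx=3.3,fy=5,interpolation=cv2.INTER_CUBIC),cv2.resize(c["color"][190:300,220:280],None,fx=5,fy=5,interpolation=cv2.INTER_CUBIC)]))
E
```

```text
top red [243.5417 233.5417] [239 229  10  10  72] [0.4327 0.3413 0.0744]
top red [251.     279.4103] [248 276   7   7  39] [0.2701 0.3157 0.0473]
top green [297.3398 206.8764] [288 190  29  28 259] [0.5303 0.1541 0.0528]
top green [236.5    215.7083] [233 212   8   8  48] [0.4955 0.3687 0.0687]
top green [247.6087 266.2174] [245 264   6   5  23] [0.317  0.3279 0.053 ]
top yel [243.0698 227.9535] [235 224  17  11  43] [0.4525 0.345  0.0653]
side red [216.3714 201.6857] [213 199   8   6  35] [0.265  0.3054 0.0561]
side green [227.3636 194.6818] [225 193   6   5  22] [0.3124 0.3214 0.0524]
side yel [255.94 181.12] [246 176  20  10  50] [0.4219 0.3191 0.0609]
side yel [276.3182 227.1818] [274 225   6   6  22] [0.3726 0.1101 0.0259]
```

View pics/c1.png

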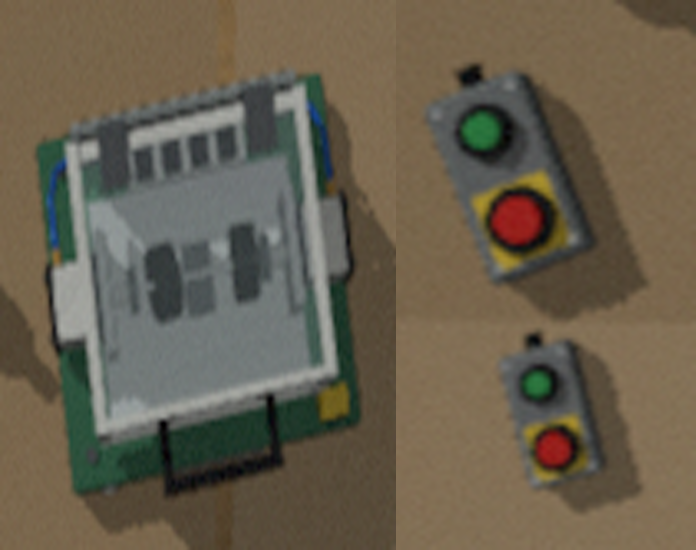

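The crop confirms it. The larger station has red-to-green spacing of 68 mm, matching the description; the small one has 48 mm. The handle bar runs from about (320.6,217.6) to (354.8,212) in the full image.

```bash
python3 - <<'E'
from h import *
np.set_printoptions(precision=4,suppress=True)
c=dict(np.load("top0.npz"))
g=c["color"][200:222,310:362].max(2)
m=(g<45).astype(np.uint8)
for r in m: print("".join(".#"[x] for x in r))
for p in((320.6,217.6),(354.8,212)): print(ray(c,*p,0.135))
# frame white corners of guard top (z .172)
for x,y in((70,135),(305,88),(97,435),(335,378)):
    print(ray(c,270+x/3.3,120+y/5,0.172))
for x,y in((40,145),(320,75),(78,492),(358,425)): print(ray(c,270+x/3.3,120+y/5,0.03))
E
```

```text
.........................................##.........
.........................................###........
.........................................###........
.........................................###........
.........##..............................####.......
........###..............................####.......
........####.............................####.......
........####..............................###.......
........####..............................###.......
........####..............................###.......
........####..............................###.......
.........####........................#########......
........#####.................################......
.........####.......#..####################.........
.........######....###################..............
.#........######################....................
..........################..........................
..........##########................................
..........####......................................
....................................................
....................................................
....................................................
[0.4895 0.0704 0.135 ]
[ 0.5098 -0.0455  0.135 ]
[0.7235 0.1714 0.172 ]
[ 0.7577 -0.0669  0.172 ]
[0.5224 0.1411 0.172 ]
[ 0.5629 -0.0978  0.172 ]
[0.7439 0.2142 0.03  ]
[ 0.799  -0.0969  0.03  ]
[0.4896 0.1681 0.03  ]
[ 0.5417 -0.1396  0.03  ]
```

Emit:
{"fn": "send_rows", "kwargs": {
  "plan": [
    [0,[0.05,-0.05,-0.02],[0,0,0]],
    [0,[0.05,-0.05,-0.02],[0,0,0]],
    [0,[0.05,-0.05,-0.02],[0,0,0]],
    [0,[0.05,-0.05,-0.02],[0,0,0]],
    [0,[0.02,-0.02,-0.01],[0,0,0]]
  ],
  "force": 40
}}

```text
time: 0.72
tool_pos: [0.3992, 0.3702, 0.1707]
eef_rot: [179.9, 0.0, -20.4]
force: [-0.8, 0.5, 1.5]
grip_width: 0.003
finger_force: 0.0
```

Bed and handle agree. The handle is at about (0.5015, 0.012, 0.135), the press yaw is about 9.8°, and the hinge is at about (0.742, 0.054, 0.165). Next I press the red button.

Emit:
{"fn": "send_rows", "kwargs": {
  "plan": [
    [0,[0.034,-0.029,-0.02],[0,0,0]],
    [0,[0,0,-0.03],[0,0,0]],
    [0,[0,0,-0.015],[0,0,0]],
    [0,[0,0,0],[0,0,0]]
  ]
}}

```text
time: 1.23
tool_pos: [0.4314, 0.3434, 0.1059]
eef_rot: [179.9, 0.0, -20.2]
force: [0.4, -0.3, 0.7]
grip_width: -0.0
finger_force: 0.0
```

```bash
python3 - <<'E'
from plant import bot, viewer
from h import *
np.set_printoptions(precision=4,suppress=True)
s=bot.state();print(s["tool_pos"],s["force"])
w=viewer.camera("wrist"); c=viewer.camera("side")
a=cv2.resize(c["color"][110:230,200:320],(400,400),interpolation=cv2.INTER_CUBIC)
cv2.imwrite("pics/p1.png",np.hstack([a,cv2.resize(w["color"],(400,400))[:, :]]))
E
```

```text
[0.4314 0.3434 0.1059] [ 0.4462 -0.2623  0.6969]
```

View pics/p1.png

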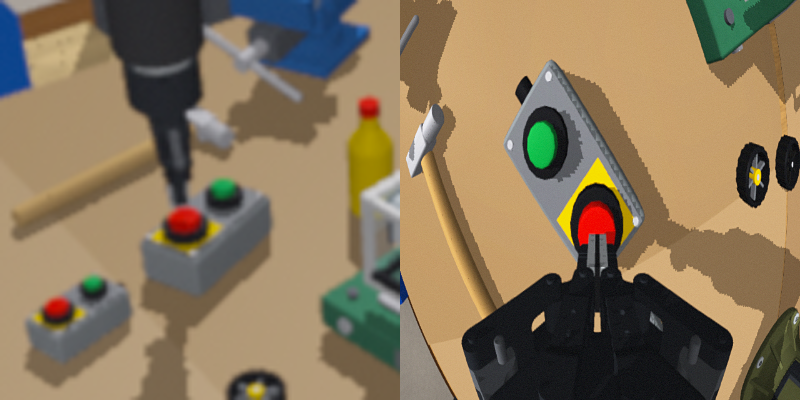

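The side crop and wrist view show the shut fingertips right above the large station's red button, clear of the green one.

Emit:
{"fn": "send_rows", "kwargs": {
  "plan": [
    [0,[0.001,-0.001,-0.009],[0,0,0]],
    [0,[0,0,-0.003],[0,0,0]],
    [0,[0,0,-0.003],[0,0,0]],
    [0,[0,0,0],[0,0,0]]
  ]
}}

```text
time: 1.82
tool_pos: [0.4329, 0.3428, 0.0921]
eef_rot: [180.0, -0.0, -20.3]
force: [-2.0, 0.9, 2.2]
grip_width: -0.003
finger_force: 0.9
```

Emit:
{"fn": "send_rows", "kwargs": {
  "plan": [
    [0,[0,0,-0.002],[0,0,0]],
    [0,[0,0,-0.002],[0,0,0]],
    [0,[0,0,0],[0,0,0]]
  ]
}}

```text
time: 2.2
tool_pos: [0.4331, 0.3429, 0.0882]
eef_rot: [-180.0, -0.0, -20.3]
force: [-1.6, 0.3, 4.3]
grip_width: -0.0
finger_force: 2.0
```

Emit:
{"fn": "send_rows", "kwargs": {
  "plan": [
    [0,[0,0,-0.002],[0,0,0]],
    [0,[0,0,-0.001],[0,0,0]],
    [0,[0,0,0],[0,0,0]]
  ]
}}

```text
time: 2.58
tool_pos: [0.4331, 0.3429, 0.0867]
eef_rot: [-180.0, -0.0, -20.2]
force: [-5.6, -2.2, 11.4]
grip_width: 0.004
finger_force: 6.0
```

The button bottomed at 11 N, and the TCP height is consistent with full travel. I retract, then move above the handle while turning −60°.

Emit:
{"fn": "send_rows", "kwargs": {
  "plan": [
    [0,[0,0,0.02],[0,0,0]],
    [0,[0,0,0.05],[0,0,0]],
    [0,[0,0,0.05],[0,0,0]],
    [0.55,[0.01,-0.05,0.03],[0,0,-0.174]],
    [0.55,[0.01,-0.05,0],[0,0,-0.174]]
  ]
}}

```text
time: 3.2
tool_pos: [0.4538, 0.2424, 0.2374]
eef_rot: [-179.7, -0.0, -40.5]
force: [0.8, -0.1, -0.1]
grip_width: 0.42
finger_force: 0.0
```

Emit:
{"fn": "send_rows", "kwargs": {
  "plan": [
    [0.55,[0.01,-0.05,0],[0,0,-0.174]],
    [0.55,[0.01,-0.05,0],[0,0,-0.174]],
    [0.55,[0.01,-0.05,0],[0,0,-0.174]],
    [0.55,[0.01,-0.05,0],[0,0,-0.174]],
    [0.55,[0.008,-0.03,0],[0,0,0]]
  ]
}}

```text
time: 3.82
tool_pos: [0.5011, 0.0106, 0.2344]
eef_rot: [180.0, -0.0, -80.3]
force: [1.1, 0.3, -0.2]
grip_width: 0.551
finger_force: 0.0
```

```bash
python3 - <<'E'
from plant import bot, viewer
from h import *
s=bot.state();print(s["tool_pos"],s["eef_rot"],s["joints"])
w=viewer.camera("wrist"); c=viewer.camera("side")
a=cv2.resize(c["color"][110:230,290:410],(400,400),interpolation=cv2.INTER_CUBIC)
cv2.imwrite("pics/p2.png",np.hstack([a,w["color"][:,120:520]]))
print(c["color"].shape,w["camera_matrix"],w["hand_eye"])
np.savez("w2.npz",**w)
E
```

```text
[0.50106274 0.01063088 0.23436304] [ 1.79983024e+02 -2.26492447e-03 -8.02908290e+01] [ 2.42978345e+01 -1.29953151e+01 -1.10297663e+01 -2.08524515e-03
 -9.19825481e+01 -1.45887357e+01]
(400, 640, 3) [[309.70691629   0.         315.32835182]
 [  0.         309.70691629 196.46067853]
 [  0.           0.           1.        ]] [[ 4.73550522e-04 -9.62556297e-01 -2.71081449e-01  6.72808254e-02]
 [ 9.99999665e-01  2.74756347e-04  7.71288161e-04  2.14768723e-04]
 [-6.67926927e-04 -2.71081723e-01  9.62556104e-01 -1.24654937e-01]
 [ 0.00000000e+00  0.00000000e+00  0.00000000e+00  1.00000000e+00]]
```

View pics/p2.png

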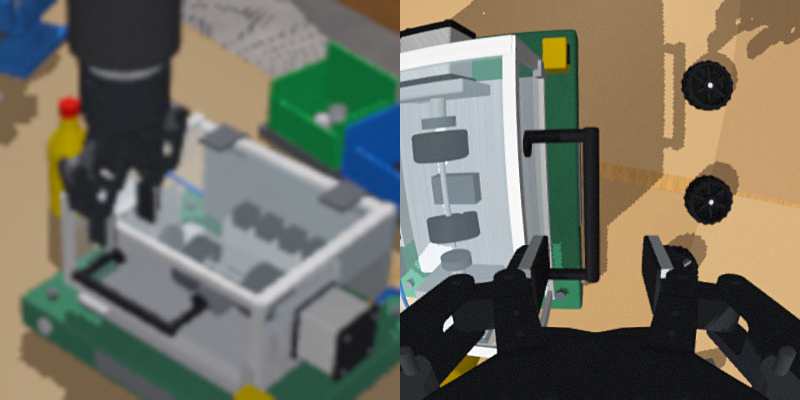

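The bar is centred between the open fingers. In the wrist view its middle is at about (312,203) in the full image, which is 2 mm in y and 0 mm in x in tool coordinates. I descend and grip.

Emit:
{"fn": "send_rows", "kwargs": {
  "plan": [
    [0.55,[0.002,0,-0.04],[0,0,0]],
    [0.55,[0,0,-0.035],[0,0,0]],
    [0.55,[0,0,-0.022],[0,0,0]],
    [0.55,[0,0,0],[0,0,0]]
  ],
  "force": 50
}}

```text
time: 4.42
tool_pos: [0.5026, 0.013, 0.1403]
eef_rot: [-180.0, -0.0, -80.0]
force: [-12.2, 0.8, 14.5]
grip_width: 0.548
finger_force: 7.6
```

Emit:
{"fn": "send_rows", "kwargs": {
  "plan": [
    [0,[0,0,0],[0,0,0]],
    [0,[0,0,0],[0,0,0]],
    [0,[0,0,0],[0,0,0]],
    [0,[0,0,0],[0,0,0]]
  ]
}}

```text
time: 4.92
tool_pos: [0.5037, 0.0134, 0.1378]
eef_rot: [-179.9, 0.0, -80.1]
force: [5.5, 1.9, 0.5]
grip_width: 0.113
finger_force: 48.7
```

Gripped, with 48.7 N on the bar. I start the arc slowly.

Emit:
{"fn": "send_rows", "kwargs": {
  "plan": [
    [0,[-0.001,0,0.005],[0,0,0]],
    [0,[0,0,0.008],[0,0,0]],
    [0,[0,0,0.0085],[0,0,0]],
    [0,[0,0,0.0105],[0,0,0]],
    [0,[0,0,0.011],[0,0,0]]
  ]
}}

```text
time: 5.55
tool_pos: [0.502, 0.0132, 0.1792]
eef_rot: [179.9, 0.0, -80.1]
force: [9.4, -0.1, -6.7]
grip_width: 0.117
finger_force: 48.5
```

Emit:
{"fn": "send_rows", "kwargs": {
  "plan": [
    [0,[0.002,0,0.0105],[0,0,0]],
    [0,[0.001,0,0.0105],[0,0,0]],
    [0,[0.002,0,0.0105],[0,0,0]],
    [0,[0.002,0.001,0.0105],[0,0,0]],
    [0,[0.003,0,0.0105],[0,0,0]]
  ]
}}

```text
time: 6.18
tool_pos: [0.51, 0.0144, 0.2325]
eef_rot: [179.6, 0.1, -80.0]
force: [-10.2, 7.3, -4.6]
grip_width: 0.122
finger_force: 48.7
```

```bash
python3 - <<'E'
from plant import bot, viewer
from h import *
s=bot.state();print(s["tool_pos"],s["force"],s["moment"])
w=viewer.camera("wrist"); c=viewer.camera("side")
a=cv2.resize(c["color"][90:240,280:430],(400,400),interpolation=cv2.INTER_CUBIC)
cv2.imwrite("pics/p3.png",np.hstack([a,w["color"][:,120:520]]))
E
```

```text
[0.50998207 0.01439913 0.23247174] [-10.23021776   7.33520195  -4.6325337 ] [ 2.30682677  3.26195609 -0.06571342]
```

View pics/p3.png

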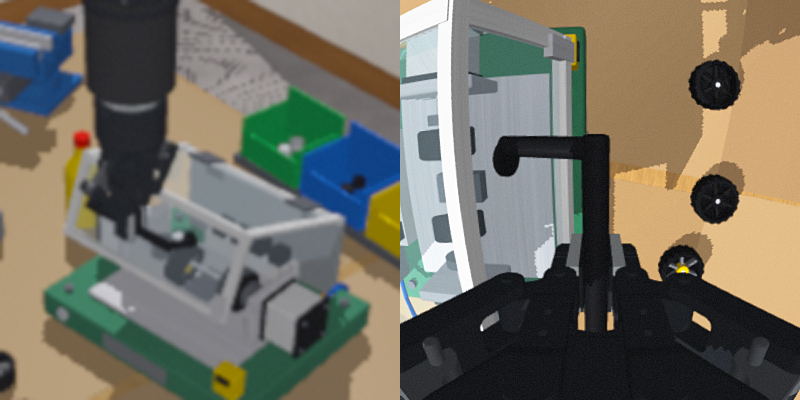

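The guard is at about 22° with the bar held in the pads. The measured TCP matches the computed arc, so I continue to 45°.

Emit:
{"fn": "send_rows", "kwargs": {
  "plan": [
    [0,[0.0025,0,0.012],[0,0,0]],
    [0,[0.0035,0.0005,0.0113],[0,0,0]],
    [0,[0.0046,0.001,0.0116],[0,0,0]],
    [0,[0.005,0.001,0.0113],[0,0,0]]
  ]
}}

```text
time: 6.78
tool_pos: [0.5265, 0.0174, 0.2791]
eef_rot: [179.8, 0.1, -80.0]
force: [-4.0, 6.3, -4.3]
grip_width: 0.117
finger_force: 48.6
```

Emit:
{"fn": "send_rows", "kwargs": {
  "plan": [
    [0,[0.0056,0.001,0.0107],[0,0,0]],
    [0,[0.0063,0.001,0.0107],[0,0,0]],
    [0,[0.0066,0.001,0.01],[0,0,0]],
    [0,[0.0073,0.0012,0.01],[0,0,0]],
    [0,[0,0,0],[0,0,0]]
  ]
}}

```text
time: 7.4
tool_pos: [0.5519, 0.0219, 0.3218]
eef_rot: [179.8, 0.1, -80.0]
force: [-11.9, 8.9, 0.8]
grip_width: 0.117
finger_force: 49.4
```

Emit:
{"fn": "send_rows", "kwargs": {
  "plan": [
    [0,[0,0,0],[0,0,0]],
    [0,[0,0,0],[0,0,0]],
    [0,[0,0,0],[0,0,0]],
    [0,[0,0,0],[0,0,0]]
  ]
}}

```text
time: 7.9
tool_pos: [0.5515, 0.0218, 0.3213]
eef_rot: [179.8, 0.1, -80.0]
force: [-10.5, 9.4, 1.4]
grip_width: 0.119
finger_force: 49.4
```

```bash
python3 - <<'E'
from plant import bot, viewer
from h import *
s=bot.state();print(s["tool_pos"],s["force"],s["moment"],s["joint_velocities"])
w=viewer.camera("wrist"); c=viewer.camera("side")
a=cv2.resize(c["color"][70:240,260:430],(400,400),interpolation=cv2.INTER_CUBIC)
cv2.imwrite("pics/p4.png",np.hstack([a,w["color"][:,120:520]]))
E
```

```text
[0.55149884 0.02181496 0.32126241] [-10.48559633   9.43479727   1.35025538] [ 2.96566858  3.88955568 -0.03231078] [-1.06169396e-01  1.14377354e-02 -2.97103887e-02 -1.12360579e-04
  1.22141357e-01  2.69005465e-02]
```

View pics/p4.png

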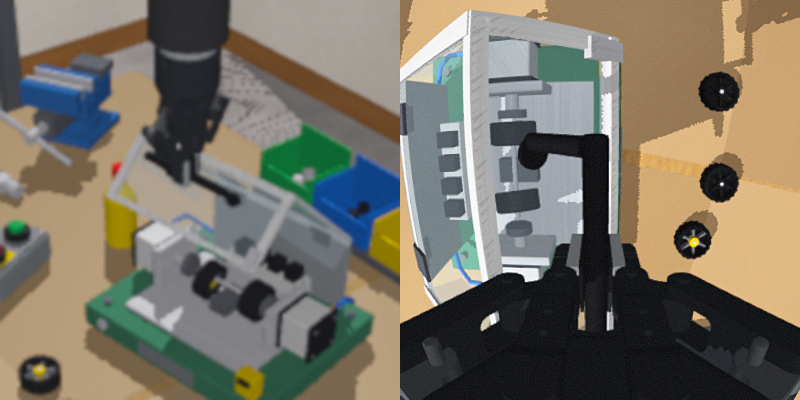

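The guard is held at about 45° with the bar in the pads, arm still, and wheels in place. Height 0.153 m and front distance 0.193 m from the hinge match the 45° figures.

```bash
python3 -c "
from plant import order
print(order.close_job())"
```

```text
the job is handed in; nothing more can be done
None
```

I pressed the red stop button right in with the guard still shut, then raised the guard by its handle. It is now held still in the grip at about 45° (worked out from the measured tool position), and the job is handed in; no verdict was returned.

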